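# Lay a paint bottle on the bottle roller and close the end stop on it

## Robot

A 6-joint arm with a two-finger parallel gripper is mounted at the origin on the work surface. World frame = base frame: x ahead of the robot, y to its left, z up, the work surface at z = 0. Lengths are in mm, angles in rad, forces in N, time in s.
With the tool pointing down it reaches from about 275 to 850 mm from the base axis. Payload 19 kg.
Tool frame: the origin (TCP) lies at the centre of the arm's flange, where the gripper is bolted on; the fingertips stand 173 mm ahead of it and the grasp point (between the pads) lies 155 mm ahead of it; z points along the fingers, y is the line along which they close (so a half turn about z gives the same grasp; the last joint's range is limited). The gripper opens to 85 mm and grips with 20 to 120 N. Pads are 22 mm wide; open, the fingers measure 114 mm over their backs; the gripper's body (76 mm by 85 mm) begins 54 mm behind the grasp point. The pads swing forward as they close: fully open they stand 13 mm farther back than shut.
Start: joints at [1.196, 0.15, 1.437, -0, 1.554, -0.134], TCP at [137.139, 558.395, 404.667] pointing down, gripper open.
Joint ranges: [-2.8, 2.8], [-0.68, 2.1], [0.12, 2.68], [-1.39, 4.53], [0.16, 2.79], [-2.81, 2.81]. Speed limits (rad/s): [1.89, 1.89, 2.22, 3.01, 3.01, 3.01].

## Interface

Orientations are given as a unit quaternion [x, y, z, w].
In Python, from bench import manip, read_camera, find_in, spot_point gives the robot as it stands.
- The arm moves only by the shell command python3 -m creep 'ROWS' [FORCE]. ROWS is JSON, a list of rows, each an object with "claw": the gripper command: -1 is shut, 1 is fully open, values between are in proportion; "slide": the shift along the tool's x, y, z in m, a list of three; "turn": the turn about the tool's z in rad. A call has 1 to 20 rows; each row is the pose to reach, as a shift and turn from the pose commanded when the call began, along the tool's axes at that moment; what a row does not reach only later rows make up. A row lasts 1/12 s, in which the tool goes at most 41.7 mm and 7.16 degrees, less where a joint would pass 70% of its speed; a pose out of reach is approached as far as the arm can. A call with a gripper value outside its range is refused whole. The fingers move at their own pace and stop on an object; FORCE is the grip in N (left out, the last holds). Time passes only in rows, so rows that repeat a pose let the fingers close. It gives the time, the measured TCP pose, the force, the opening and the grip force at its end, in the units of the state.
- manip.read_state(): the state, without advancing time (a new reading comes with each control period).
- read_camera(name): name is "side" or "top" or "wrist"; returns a dict with "pixels" (420x560x3 uint8, blue, green, red), "depth" (420x560 float32, mm along the optical axis (not along the pixel's ray), 0 where there is no reading), "camera_matrix" (3x3 intrinsics, pixels), "position" and "rotation" of the camera in the world; the wrist camera has in their place "tool_from_camera" (4x4, takes a point from camera to tool coordinates, whose origin is the TCP and whose axes are the flange's). Camera axes: x right, y down, z forward; pixel columns grow to the right and rows downward; lengths in mm; the calibration is good to about 2 mm. A picture is of the moment at which its call begins: read the wrist's pose just before it.
- manip.sign_off(): hands the job in; it is judged then, once.
Trained networks look in the newest picture that a camera, given by its name, has taken for a name from the list of things; names that differ only in an ending like _2 or _b are one class to them, and where a whole thing is asked for, a point or a joint stands for the part that bears it (a point fixed in the world has none). Each returns a list of dicts, best first, with "conf" (0 to 1); they miss things now and then, are a little off and sometimes report something else, mostly with a low value. They report only what shows in the picture. A call takes as long as a camera call. They do not tell look-alikes from the thing itself.
- find_in(label, camera): "at" ([x, y, z] in mm, in world coordinates, good to about 4 mm: the middle of the surface that is visible of it).
- spot_point(label, camera): "at" ([x, y, z] in mm, in world coordinates, good to about 4 mm: a listed point, or the origin of a listed thing).
The state is a dict: "clock": time; "joint_pos": joint angles; "qvel": joint speeds; "effort": joint torques, N m; "tool_pos": TCP position; "ee_rot": TCP orientation; "ft_force": force on the tool from outside, world axes, zero at the start; "ft_torque": the same for the moment, N m; "width": opening from 0.0 (shut) to 1.0 (fully open); "grip_force": force on a finger pad.
Only numpy, scipy, OpenCV 4.12 (cv2) and the standard library are available. Lean on these libraries where they do the work, as an engineer would, in place of code of your own. Each camera call takes 0.05 s, during which the arm holds its last target. There are 200 camera calls.

## Task

Put the tall paint bottle on to mix: lay it gently on its side, without dropping it, in the groove between the two rollers of the bottle roller, with its cap towards the fixed end plate, and let go of it. Then slide the end stop along until the bottle is held snugly between the stop and the end plate, with its cap against the plate, and leave it so. Leave the short bottle, the jar and the paper cup where they stand.

Things in the scene. Friction and masses are not known exactly. Their poses are not given: they have to be found in the camera images.
- bottle_mid (a point): centre (half-way up, on its axis) of the tall paint bottle: 160 mm tall, a white cylinder 50 mm in diameter for the lowest 118 mm, then a short shoulder and a black cap 26 mm in diameter to the top. It starts upright on the table. About 0.3 kg, centre of mass about 61 mm above the underside. Its z axis points from base to cap; it is round, so x and y mean nothing
- bottle_cap (a point): centre of the flat top of the tall bottle's cap, 80 mm from bottle_mid along its z
- roller: bench bottle roller, fixed to the table: grey base 100 mm wide (its x), 330 mm long (its y), 22 mm high; origin at the centre of the underside, z up. Two black rubber rollers (they do not turn) of 16 mm diameter lie along y, from -153 to +150 mm, at x = -16 and +16 mm, axes 40 mm above the table. Beside them nothing but the stop and the two end plates rises above 48 mm
- groove (a point): point over the middle of the roller's length (x = 0, y = 0 of the roller) on the line where the axis of a 50 mm bottle lies when it rests in the groove: 69 mm above the table. Axes are those of the roller
- end_plate (a point): on the inner face of the fixed steel end plate at the roller's +y end (y = +150 mm of the roller), where the middle of the cap meets it, 69 mm above the table. The plate is 64 mm wide and 72 mm high, so it reaches just above the lying bottle's axis. A plate 50 mm high stands at the -y end
- stop (a joint): position (m) of the sliding aluminium end stop, 0 to 0.14, growing as it slides along the roller's +y towards the end plate; its face, which meets the bottle's base, is at y = -0.130 + joint in the roller's frame. It stays where it is left (2.5 N of friction). It starts at 0 to 0.03 and reads 0.120 with the tall bottle snug against the end plate
- stop_grip (a point): where to take the end stop: middle of its upright aluminium block, 36 mm wide (roller's x) by 28 mm (roller's y), 14 mm behind its face, 82 mm above the table; the block's top is 101 mm above the table. Below 56 mm it widens to 76 mm. Its axes are those of the roller
- short_bottle_mid (a point): centre (half-way up) of the short bottle, a bystander: as the tall one but 95 mm tall, 50 mm in diameter
- jar_mid (a point): centre (half-way up) of a glass jar with a lid, a bystander: 64 mm in diameter, 75 mm tall
- cup_mid (a point): centre (half-way up) of an empty white paper cup, a bystander: 72 mm across the rim, 80 mm tall
There are look-alikes about, which are no part of the job. What is shaped like the part that bears bottle_mid but blue is not meant.

How it is judged:
By the outcome, as a careful person would: the job done as asked, in the order asked, and still so for the second after the job is handed in, with the robot touching nothing.
It also fails if it takes over 48 s, if anything falls off the work surface, if the arm or the gripper's body presses on something with over 40 N, if the wrist force passes 120 N, or if a joint passes its speed limit or range.

## Working session

There is one attempt and no reset: what is moved stays moved. The work goes in short steps, Python scripts to look and compute and a shell command to move; the robot and the scene stay as the last step left them, time stands still between calls to the robot, and variables do not carry over. Pictures are saved under pics/ and viewed, at most 10 in all, crops included, and the job is handed in when it is done.

```bash
ls; mkdir -p pics; python3 - <<'E'
from bench import manip, read_camera, find_in, spot_point
import cv2
s=manip.read_state();print(s['clock'],s['tool_pos'],s['ee_rot'],s['width'])
for c in('top','side'):
    im=read_camera(c);cv2.imwrite(f'pics/{c}1.png',im['pixels'])
    print(c,im['position'])
    for l in['bottle_mid','bottle_cap','groove','end_plate','stop_grip','roller','short_bottle_mid','jar_mid','cup_mid']:
        print(c,l,[([round(float(v)) for v in d['at']],round(float(d['conf']),2)) for d in spot_point(l,c)])
print(manip.read_state()['clock'])
E
```

```text
pics
0.0 [137.14409149 558.38386305 404.09149573] [ 1.20120108e-01  9.92759190e-01 -5.71387548e-04 -1.57131484e-04] 1.0004621292954046
top [ 379.17810361  -15.09726117 1040.83016585]
top bottle_mid [([443, -171, 82], 0.83), ([349, -143, 78], 0.59)]
top bottle_cap [([448, -167, 158], 0.91), ([346, -141, 161], 0.61)]
top groove [([544, 141, 62], 0.89), ([441, -170, 82], 0.54), ([539, 289, 71], 0.43)]
top end_plate [([540, 292, 70], 0.72)]
top stop_grip [([556, 10, 84], 0.81)]
top roller [([546, 140, -2], 0.8), ([541, 292, 68], 0.68)]
top short_bottle_mid [([618, -158, 48], 0.94)]
top jar_mid [([508, -306, 39], 0.81)]
top cup_mid [([624, -310, 40], 0.98)]
side [  95.84028585 -591.44668569  541.67060175]
side bottle_mid [([346, -146, 84], 0.7), ([448, -168, 83], 0.67)]
side bottle_cap [([346, -143, 158], 0.57)]
side groove [([543, 146, 70], 0.76), ([507, -304, 38], 0.16)]
side end_plate [([541, 295, 66], 0.76)]
side stop_grip [([552, 8, 82], 0.81)]
side roller [([544, 144, -1], 0.88)]
side short_bottle_mid [([614, -157, 50], 0.61)]
side jar_mid [([508, -303, 40], 0.82), ([547, 146, -2], 0.51)]
side cup_mid [([619, -312, 40], 0.59)]
1.0
```

```bash
python3 - <<'E'
import cv2,numpy as np
a=cv2.imread('pics/top1.png');b=cv2.imread('pics/side1.png')
cv2.imwrite('pics/both.png',np.vstack([cv2.resize(a,(400,300)),cv2.resize(b,(400,300))]))
E
```

```text
(no output)
```

View pics/top1.png

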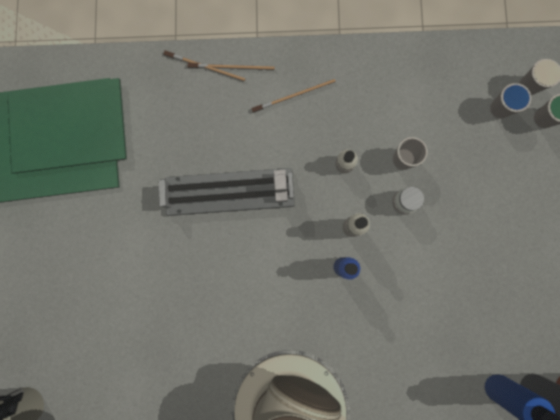

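View pics/side1.png

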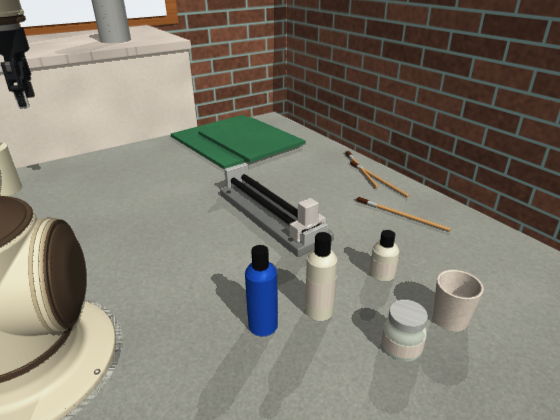

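Two tall bottles could be meant. In the top picture, the white one is at (359,224), world about (445,-169), and the blue one is at (348,268), world about (348,-143). The white one fits, since blue is ruled out. The short white bottle is at (348,159), the jar at (410,200) and the cup at (411,152). The roller is at (228,192), with its stop at the right (282,185), towards -y.

```bash
cat >h.py <<'E'
from bench import manip, read_camera, find_in, spot_point
import numpy as np, cv2
from scipy.spatial.transform import Rotation as R
def to(x,y,z,yaw):
    "slide (m) and turn taking the tool to xyz (mm), tool y at yaw deg"
    s=manip.read_state(); M=R.from_quat(s['ee_rot']).as_matrix()
    d=M.T@(np.array([x,y,z])-s['tool_pos'])/1000
    t=np.arctan2(M[1,1],M[0,1])-np.radians(yaw); t=(t+np.pi)%(2*np.pi)-np.pi
    print('to',[x,y,z],'slide',d.round(4).tolist(),'turn',round(t,3))
def wrist():
    s=manip.read_state(); im=read_camera('wrist'); T=np.eye(4)
    T[:3,:3]=R.from_quat(s['ee_rot']).as_matrix(); T[:3,3]=s['tool_pos']
    im['T']=T@np.array(im['tool_from_camera']); return im
def pts(im):
    "world xyz per pixel"
    if 'T' not in im:
        im['T']=np.eye(4); im['T'][:3,:3]=im['rotation']; im['T'][:3,3]=im['position']
    v,u=np.mgrid[:420,:560]; Z=im['depth']
    P=np.stack([u,v,np.ones_like(u)],-1)@np.linalg.inv(im['camera_matrix']).T*Z[...,None]
    return P@im['T'][:3,:3].T+im['T'][:3,3]
E
python3 - <<'E'
from h import *
im=read_camera('top');cv2.imwrite('pics/crop.png',cv2.resize(im['pixels'][120:300,300:460],None,fx=3,fy=3))
P=pts(im)
def blob(c,r,zl,zh):
    m=(P[...,2]>zl)&(P[...,2]<zh)&(np.hypot(P[...,0]-c[0],P[...,1]-c[1])<r)&(im['depth']>0)
    print(c,m.sum(),np.median(P[m],0).round(1),P[m].min(0).round(),P[m].max(0).round())
blob((445,-169),40,150,170); blob((554,9),40,95,107); blob((541,293),40,66,78)
to(445,-169,404,2.6)
E
```

```text
Traceback (most recent call last):
  File "h.py", line 17, in pts
    im['T']=np.eye(4); im['T'][:3,:3]=im['rotation']; im['T'][:3,3]=im['position']
                       ~~~~~~~^^^^^^^
ValueError: could not broadcast input array from shape (4,) into shape (3,3)
```

View pics/crop.png

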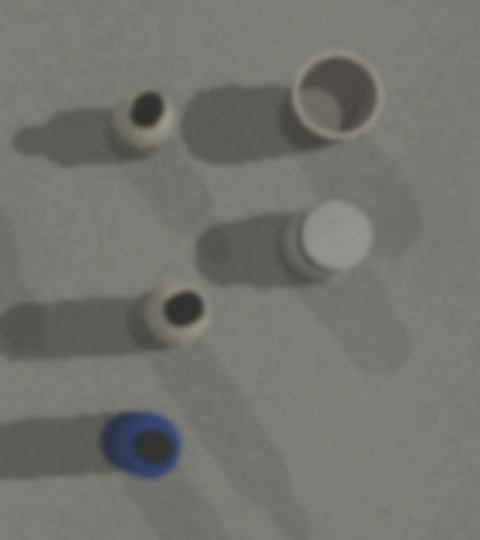

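The crop confirms it. The white tall bottle is at crop (180,312) with a long shadow. The blue look-alike is at (141,444), and the short white bottle at (145,118) has a short shadow.

```bash
sed -i "s/=im\['rotation'\]/=R.from_quat(im['rotation']).as_matrix()/" h.py
python3 - <<'E'
from h import *
im=read_camera('top')
P=pts(im)
def blob(c,r,zl,zh):
    m=(P[...,2]>zl)&(P[...,2]<zh)&(np.hypot(P[...,0]-c[0],P[...,1]-c[1])<r)&(im['depth']>0)
    print(c,m.sum(),np.median(P[m],0).round(1),P[m].min(0).round(),P[m].max(0).round())
blob((445,-169),40,150,170); blob((554,9),40,95,107); blob((541,293),40,66,78)
to(445,-169,404,2.6)
E
```

```text
(445, -169) 115 [ 446.2 -168.7  161. ] [ 434. -181.  152.] [ 457. -157.  165.]
(554, 9) 180 [550.1   8.4 101.5] [533.  -6.  96.] [569.  23. 106.]
(541, 293) 175 [538.  298.3  72.1] [506. 290.  67.] [569. 307.  78.]
to [445, -169, 404] slide [-0.4724, -0.633, 0.0007] turn 1.285
```

```bash
python3 -m creep '[{"claw":0.3,"slide":[-0.471,-0.634,0],"turn":1.288},{"claw":0.3,"slide":[-0.471,-0.634,0],"turn":1.288},{"claw":0.3,"slide":[-0.471,-0.634,0],"turn":1.288},{"claw":0.3,"slide":[-0.471,-0.634,0],"turn":1.288},{"claw":0.3,"slide":[-0.471,-0.634,0],"turn":1.288},{"claw":0.3,"slide":[-0.471,-0.634,0],"turn":1.288},{"claw":0.3,"slide":[-0.471,-0.634,0],"turn":1.288},{"claw":0.3,"slide":[-0.471,-0.634,0],"turn":1.288},{"claw":0.3,"slide":[-0.471,-0.634,0],"turn":1.288},{"claw":0.3,"slide":[-0.471,-0.634,0],"turn":1.288},{"claw":0.3,"slide":[-0.471,-0.634,0],"turn":1.288},{"claw":0.3,"slide":[-0.471,-0.634,0],"turn":1.288},{"claw":0.3,"slide":[-0.471,-0.634,0],"turn":1.288},{"claw":0.3,"slide":[-0.471,-0.634,0],"turn":1.288},{"claw":0.3,"slide":[-0.471,-0.634,0],"turn":1.288},{"claw":0.3,"slide":[-0.471,-0.634,0],"turn":1.288},{"claw":0.3,"slide":[-0.471,-0.634,0],"turn":1.288},{"claw":0.3,"slide":[-0.471,-0.634,0],"turn":1.288},{"claw":0.3,"slide":[-0.471,-0.634,0],"turn":1.288},{"claw":0.3,"slide":[-0.471,-0.634,0],"turn":1.288}]' 20
python3 - <<'E'
from h import *
to(446,-169,404,2.4)
E
```

```text
clock: 2.77
tool_pos: [444.3, -173.9, 404.1]
ee_rot: [0.693, 0.721, -0.0, 0.0]
ft_force: [0.3, 1.4, -0.7]
width: 0.647
grip_force: 0.0
to [446, -169, 404] slide [0.0048, 0.0018, 0.0001] turn -0.003
```

```bash
python3 - <<'E'
from h import *
im=wrist(); P=pts(im); cv2.imwrite('pics/w1.png',im['pixels'])
m=(P[...,2]>150)&(P[...,2]<175)&(np.hypot(P[...,0]-446,P[...,1]+169)<40)&(im['depth']>0)
print(m.sum(),np.median(P[m],0).round(1),P[m].min(0).round(),P[m].max(0).round())
m=(np.hypot(P[...,0]-446,P[...,1]+169)<40)&(im['depth']>0)&(P[...,2]>90)
print(np.histogram(P[m][:,2],bins=range(90,176,5)))
print(spot_point('bottle_cap','wrist'))
to(446,-169,404,2.4)
E
```

```text
1243 [ 447.9 -169.   158.9] [ 436. -183.  150.] [ 461. -157.  161.]
(array([  39,   43,   43,   49,   66,  540,  627,  594,   50,   51,   52,
         57,   55, 1131,   57,    0,    0]), array([ 90,  95, 100, 105, 110, 115, 120, 125, 130, 135, 140, 145, 150,
       155, 160, 165, 170, 175]))
[{'at': [447.8, -166.8, 159.8], 'conf': 0.73}, {'at': [343.4, -143.2, 158.3], 'conf': 0.58}]
to [446, -169, 404] slide [0.0029, 0.0022, 0.0] turn -0.003
```

View pics/w1.png

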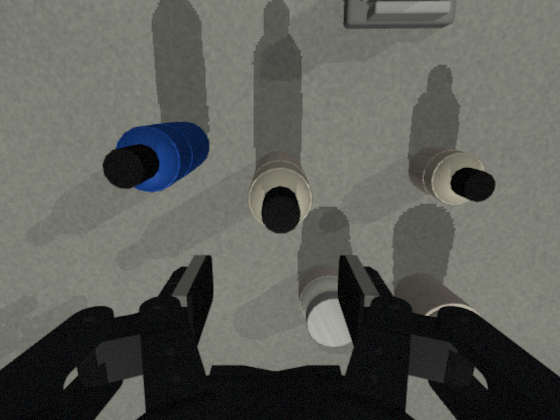

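The white bottle's cap at pixel (281,209) is centred between the fingers, and I measure it at (448,-169,160) as expected. Blue is at (130,165) and clear. Going down to the cap.

```bash
python3 -m creep '[{"claw":0.3,"slide":[0.003,0.004,0.03],"turn":0},{"claw":0.3,"slide":[0.003,0.004,0.06],"turn":0},{"claw":0.3,"slide":[0.003,0.004,0.085],"turn":0},{"claw":0.3,"slide":[0.003,0.004,0.103],"turn":0},{"claw":0.3,"slide":[0.003,0.004,0.103],"turn":0},{"claw":0.3,"slide":[0.003,0.004,0.103],"turn":0},{"claw":-1,"slide":[0.003,0.004,0.103],"turn":0},{"claw":-1,"slide":[0.003,0.004,0.103],"turn":0},{"claw":-1,"slide":[0.003,0.004,0.103],"turn":0},{"claw":-1,"slide":[0.003,0.004,0.103],"turn":0},{"claw":-1,"slide":[0.003,0.004,0.103],"turn":0},{"claw":-1,"slide":[0.003,0.004,0.103],"turn":0}]' 30
```

```text
clock: 3.87
tool_pos: [447.4, -166.6, 303.3]
ee_rot: [0.692, 0.722, 0.0, 0.001]
ft_force: [-0.2, 0.5, 7.8]
width: 0.295
grip_force: 29.1
```

```bash
python3 - <<'E'
from h import *
to(447,-167,430,2.4); to(547.4,72,430,2.4)
E
```

```text
to [447, -167, 430] slide [-0.0006, -0.0002, -0.1267] turn 0.0
to [547.4, 72, 430] slide [0.234, 0.1101, -0.1268] turn 0.0
```

```bash
python3 -m creep '[{"claw":-1,"slide":[0,0,-0.02],"turn":0},{"claw":-1,"slide":[0,0,-0.05],"turn":0},{"claw":-1,"slide":[0,0,-0.085],"turn":0},{"claw":-1,"slide":[0,0,-0.115],"turn":0},{"claw":-1,"slide":[0.015,0.007,-0.127],"turn":0},{"claw":-1,"slide":[0.04,0.019,-0.127],"turn":0},{"claw":-1,"slide":[0.07,0.033,-0.127],"turn":0},{"claw":-1,"slide":[0.105,0.05,-0.127],"turn":0},{"claw":-1,"slide":[0.14,0.066,-0.127],"turn":0},{"claw":-1,"slide":[0.175,0.083,-0.127],"turn":0},{"claw":-1,"slide":[0.205,0.097,-0.127],"turn":0},{"claw":-1,"slide":[0.224,0.105,-0.127],"turn":0},{"claw":-1,"slide":[0.234,0.11,-0.127],"turn":0},{"claw":-1,"slide":[0.234,0.11,-0.127],"turn":0},{"claw":-1,"slide":[0.234,0.11,-0.127],"turn":0},{"claw":-1,"slide":[0.234,0.11,-0.127],"turn":0}]' 30
python3 - <<'E'
from h import *
im=wrist(); P=pts(im); cv2.imwrite('pics/w2.png',im['pixels'])
def blob(c,r,zl,zh):
    m=(P[...,2]>zl)&(P[...,2]<zh)&(np.hypot(P[...,0]-c[0],P[...,1]-c[1])<r)&(im['depth']>0)
    if m.sum(): print(c,m.sum(),np.median(P[m],0).round(1),P[m].min(0).round(),P[m].max(0).round())
blob((554,9),40,95,107); blob((541,293),45,66,78)
# roller tops in slices
for y in(150,200,250):
    m=(abs(P[...,1]-y)<6)&(P[...,2]>40)&(P[...,2]<54)&(abs(P[...,0]-543)<40)
    if m.sum(): print(y,m.sum(),np.percentile(P[m][:,0],[2,50,98]).round(1), np.percentile(P[m][:,2],95))
for l in('groove','end_plate','stop_grip'): print(l,[(np.round(d['at']),d['conf']) for d in spot_point(l,'wrist')])
to(547.4,72,430,2.4)
E
```

```text
clock: 5.2
tool_pos: [547.1, 71.1, 429.0]
ee_rot: [0.692, 0.722, -0.0, 0.0]
ft_force: [0.4, 0.3, -2.3]
width: 0.293
grip_force: 30.4
150 409 [523.5 538.4 569.6] 47.85527954699304
200 459 [521.4 552.6 567.6] 47.86130010411123
groove [(array([548., 140.,  72.]), 0.85)]
end_plate []
stop_grip [(array([545., 145.,  72.]), 0.64)]
to [547.4, 72, 430] slide [0.0009, 0.0003, -0.0011] turn -0.001
```

View pics/w2.png

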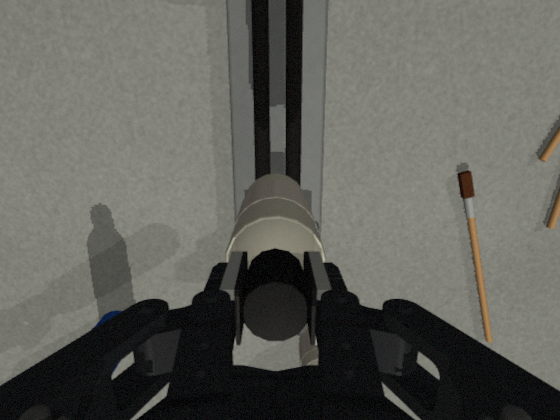

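The wrist picture shows the bottle hanging upright in the pads at (275,295), centred over the rollers (262 and 293 at the top). Correcting by 1 mm and lowering towards contact.

```bash
python3 -m creep '[{"claw":-1,"slide":[0,0.001,0.02],"turn":0},{"claw":-1,"slide":[0,0.001,0.045],"turn":0},{"claw":-1,"slide":[0,0.001,0.063],"turn":0},{"claw":-1,"slide":[0,0.001,0.073],"turn":0},{"claw":-1,"slide":[0,0.001,0.076],"turn":0},{"claw":-1,"slide":[0,0.001,0.077],"turn":0},{"claw":-1,"slide":[0,0.001,0.078],"turn":0},{"claw":-1,"slide":[0,0.001,0.078],"turn":0}]' 30;  python3 -m creep '[{"claw":-1,"slide":[0,0,0.001],"turn":0},{"claw":-1,"slide":[0,0,0.002],"turn":0},{"claw":-1,"slide":[0,0,0.002],"turn":0}]' 20
```

```text
clock: 6.07
tool_pos: [548.5, 71.9, 351.6]
ee_rot: [0.692, 0.722, 0.0, 0.001]
ft_force: [0.8, 0.6, -2.6]
width: 0.294
grip_force: 30.5
clock: 6.32
tool_pos: [548.5, 72.0, 351.1]
ee_rot: [0.692, 0.722, 0.001, 0.001]
ft_force: [-3.4, 0.2, 16.5]
width: 0.291
grip_force: 32.6
```

```bash
python3 -m creep '[{"claw":-1,"slide":[0.004,0,-0.0002],"turn":0},{"claw":-1,"slide":[0.009,0,-0.0007],"turn":0},{"claw":-1,"slide":[0.013,0,-0.001],"turn":0},{"claw":-1,"slide":[0.017,0,-0.0012],"turn":0},{"claw":-1,"slide":[0.017,0,-0.0012],"turn":0}]' 20
python3 - <<'E'
from h import *
im=read_camera('side'); cv2.imwrite('pics/s2.png',cv2.resize(im['pixels'][60:300,180:460],None,fx=2.5,fy=2.5))
E
```

```text
clock: 6.73
tool_pos: [547.7, 89.3, 351.2]
ee_rot: [0.692, 0.722, 0.001, 0.001]
ft_force: [-0.6, -1.8, 8.7]
width: 0.293
grip_force: 32.2
```

View pics/s2.png

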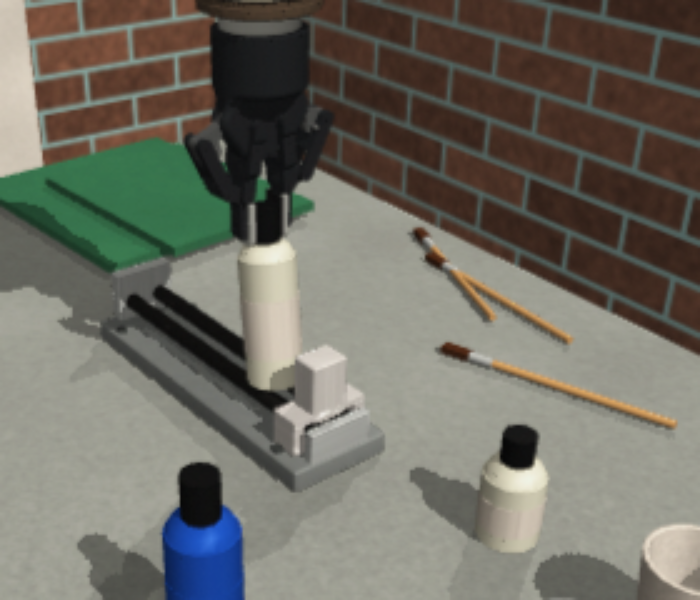

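The bottle stands on the rollers near (270,385) and leans slightly, cap to the left (+y). I'll measure the tilt from depth.

```bash
cat >>h.py <<'E'
def tilt():
    im=read_camera('side'); P=pts(im).reshape(-1,3); c=im['pixels'].reshape(-1,3).astype(int)
    t=manip.read_state()['tool_pos']
    u=np.array([-.042,.999]); r=(P[:,:2]-[544.5,142])@np.array([u,[u[1],-u[0]]]).T
    m=(im['depth'].ravel()>0)&(P[:,2]>50)&(P[:,2]<200)&(abs(r[:,1])<27)&(r[:,0]>-119)&(r[:,0]<147)&(c[:,2]>90)&(c.max(1)-c.min(1)>8)
    Q=np.c_[r[m,0],P[m,2]]; k=np.linalg.svd(Q-Q.mean(0),full_matrices=False)[2][0]; k*=np.sign(k[1]+k[0])
    print('tilt',np.degrees(np.arctan2(k[0],k[1])).round(1),'n',m.sum(),'mean',Q.mean(0).round(),'y',np.percentile(Q[:,0],[2,98]).round(),'z',np.percentile(Q[:,1],[2,98]).round())
E
python3 -c "
from h import *
tilt()"
```

```text
tilt 7.9 n 1314 mean [-81. 122.] y [-96. -56.] z [ 56. 179.]
```

The tilt is 7.9°, so the bottle is pivoting in the pads about its rim as intended. Carrying on along the arc.

```bash
python3 -m creep '[{"claw":-1,"slide":[0.005,0,0.0],"turn":0},{"claw":-1,"slide":[0.011,0,0.0],"turn":0},{"claw":-1,"slide":[0.017,0,0.0005],"turn":0},{"claw":-1,"slide":[0.022,0,0.0011],"turn":0},{"claw":-1,"slide":[0.028,0,0.002],"turn":0},{"claw":-1,"slide":[0.035,0,0.0034],"turn":0},{"claw":-1,"slide":[0.041,0,0.005],"turn":0},{"claw":-1,"slide":[0.047,0,0.0066],"turn":0},{"claw":-1,"slide":[0.047,0,0.0066],"turn":0}]' 20
python3 -c "
from h import *
tilt()"
```

```text
clock: 7.58
tool_pos: [545.5, 137.0, 342.8]
ee_rot: [0.692, 0.722, -0.0, -0.0]
ft_force: [0.9, -0.8, 2.3]
width: 0.296
grip_force: 32.6
tilt 26.5 n 1368 mean [-58. 124.] y [-90. -17.] z [ 65. 178.]
```

```bash
python3 -m creep '[{"claw":-1,"slide":[0.006,0,0.0025],"turn":0},{"claw":-1,"slide":[0.012,0,0.0054],"turn":0},{"claw":-1,"slide":[0.018,0,0.0079],"turn":0},{"claw":-1,"slide":[0.024,0,0.0108],"turn":0},{"claw":-1,"slide":[0.03,0,0.014],"turn":0},{"claw":-1,"slide":[0.035,0,0.0172],"turn":0},{"claw":-1,"slide":[0.041,0,0.021],"turn":0},{"claw":-1,"slide":[0.046,0,0.0246],"turn":0},{"claw":-1,"slide":[0.051,0,0.0286],"turn":0},{"claw":-1,"slide":[0.056,0,0.033],"turn":0},{"claw":-1,"slide":[0.061,0,0.0375],"turn":0},{"claw":-1,"slide":[0.065,0,0.042],"turn":0},{"claw":-1,"slide":[0.065,0,0.042],"turn":0}]' 20
python3 -c "
from h import *
tilt()"
```

```text
clock: 8.72
tool_pos: [542.7, 201.6, 300.3]
ee_rot: [0.692, 0.722, -0.0, -0.0]
ft_force: [1.2, 2.5, 3.2]
width: 0.292
grip_force: 30.5
tilt 53.6 n 1281 mean [-27. 110.] y [-76.  47.] z [ 60. 152.]
```

```bash
python3 -m creep '[{"claw":-1,"slide":[0.004,0,0.005],"turn":0},{"claw":-1,"slide":[0.008,0,0.01],"turn":0},{"claw":-1,"slide":[0.012,0,0.015],"turn":0},{"claw":-1,"slide":[0.016,0,0.02],"turn":0},{"claw":-1,"slide":[0.019,0,0.0255],"turn":0},{"claw":-1,"slide":[0.022,0,0.031],"turn":0},{"claw":-1,"slide":[0.025,0,0.037],"turn":0},{"claw":-1,"slide":[0.028,0,0.043],"turn":0},{"claw":-1,"slide":[0.03,0,0.049],"turn":0},{"claw":-1,"slide":[0.032,0,0.055],"turn":0},{"claw":-1,"slide":[0.034,0,0.06],"turn":0},{"claw":-1,"slide":[0.036,0,0.064],"turn":0},{"claw":-1,"slide":[0.036,0,0.064],"turn":0},{"claw":-1,"slide":[0.036,0,0.064],"turn":0}]' 20
python3 -c "
from h import *
tilt()"
```

```text
clock: 9.93
tool_pos: [541.3, 236.8, 237.0]
ee_rot: [0.692, 0.722, -0.0, -0.0]
ft_force: [-0.9, -2.2, -1.1]
width: 0.296
grip_force: 31.0
tilt 77.2 n 1041 mean [-12.  87.] y [-59.  64.] z [ 55. 107.]
```

```bash
python3 -m creep '[{"claw":-1,"slide":[0,0,0.003],"turn":0},{"claw":-1,"slide":[0,0,0.006],"turn":0},{"claw":-1,"slide":[0,0,0.008],"turn":0},{"claw":-1,"slide":[0,0,0.009],"turn":0},{"claw":-1,"slide":[0,0,0.009],"turn":0}]' 20
python3 -m creep '[{"claw":-1,"slide":[0,0,0.001],"turn":0},{"claw":-1,"slide":[0,0,0.002],"turn":0},{"claw":-1,"slide":[0,0,0.002],"turn":0}]' 20
python3 -c "
from h import *
tilt()"
```

```text
clock: 10.4
tool_pos: [541.3, 236.8, 228.0]
ee_rot: [0.692, 0.722, -0.0, -0.0]
ft_force: [-0.4, 1.0, 1.1]
width: 0.294
grip_force: 31.3
clock: 10.65
tool_pos: [541.3, 236.8, 226.2]
ee_rot: [0.692, 0.722, -0.0, -0.0]
ft_force: [0.1, 2.1, 1.1]
width: 0.289
grip_force: 31.4
tilt 81.1 n 1003 mean [-13.  84.] y [-59.  63.] z [ 55. 100.]
```

```bash
python3 -m creep '[{"claw":-1,"slide":[0,0,0.001],"turn":0},{"claw":-1,"slide":[0,0,0.002],"turn":0},{"claw":-1,"slide":[0,0,0.002],"turn":0}]' 20
python3 - <<'E'
from h import *
im=read_camera('side');P=pts(im).reshape(-1,3);u=np.array([-.042,.999]); r=(P[:,:2]-[544.5,142])@np.array([u,[u[1],-u[0]]]).T
for a in range(-70,130,15):
    m=(im['depth'].ravel()>0)&(abs(r[:,1])<28)&(abs(r[:,0]-a)<7.5)&(P[:,2]<115)&(P[:,2]>30); q=P[m]
    if len(q)>5: print(a,len(q),np.percentile(q[:,2],[2,90,97]).round(1))
cv2.imwrite('pics/s3.png',cv2.resize(im['pixels'][100:280,200:400],None,fx=3,fy=3))
E
```

```text
clock: 10.95
tool_pos: [541.4, 236.8, 224.1]
ee_rot: [0.692, 0.722, -0.0, 0.0]
ft_force: [0.4, 1.6, 0.9]
width: 0.295
grip_force: 31.5
-70 67 [36.3 47.6 48.3]
-55 382 [38.6 88.9 92.2]
-40 141 [38.3 93.4 94.1]
-25 137 [38.7 94.4 95.3]
-10 134 [38.5 95.5 96.1]
5 141 [39.2 96.1 97.2]
20 114 [39.5 96.7 97.7]
35 120 [38.2 97.7 98.8]
50 118 [38.7 97.9 99.4]
65 43 [37.5 93.3 96.7]
80 218 [ 40.4 107.5 112.2]
95 138 [ 39.1 105.9 112.5]
110 41 [ 36.1 109.5 112.4]
125 22 [37.6 47.6 48.2]
```

View pics/s3.png

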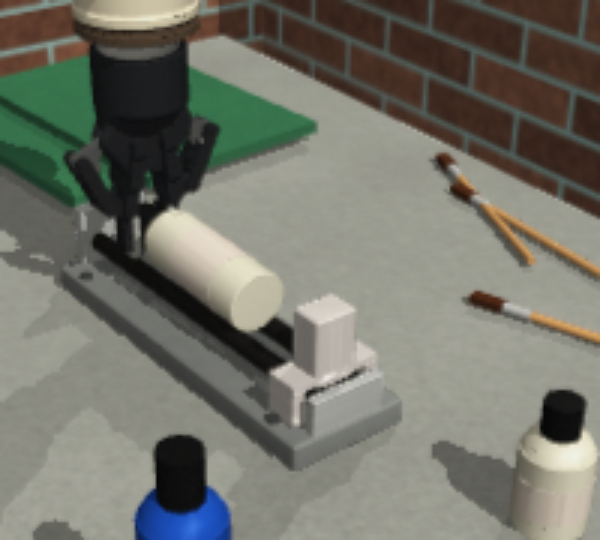

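The picture shows the bottle almost flat in the groove, cap in the fingers at (140,225) towards the plate, base at (255,300), clear of the stop at (325,335). The ridge still slopes about 3°, so I'm lowering further in small, force-watched steps.

```bash
python3 -m creep '[{"claw":-1,"slide":[0,0,0.001],"turn":0},{"claw":-1,"slide":[0,0,0.002],"turn":0},{"claw":-1,"slide":[0,0,0.003],"turn":0},{"claw":-1,"slide":[0,0,0.003],"turn":0}]' 20
python3 -m creep '[{"claw":-1,"slide":[0,0,0.001],"turn":0},{"claw":-1,"slide":[0,0,0.0015],"turn":0},{"claw":-1,"slide":[0,0,0.0015],"turn":0}]' 20
```

```text
clock: 11.33
tool_pos: [541.4, 236.8, 221.4]
ee_rot: [0.692, 0.722, -0.0, 0.0]
ft_force: [0.6, 1.5, 1.5]
width: 0.294
grip_force: 32.3
clock: 11.58
tool_pos: [541.4, 236.8, 221.2]
ee_rot: [0.692, 0.722, 0.0, 0.0]
ft_force: [-8.5, -1.3, 21.6]
width: 0.293
grip_force: 42.5
```

```bash
python3 -m creep '[{"claw":-1,"slide":[0,0,-0.0012],"turn":0},{"claw":-0.44,"slide":[0,0,-0.0012],"turn":0},{"claw":-0.43,"slide":[0,0,-0.0012],"turn":0},{"claw":-0.42,"slide":[0,0,-0.0012],"turn":0},{"claw":-0.41,"slide":[0,0,-0.0012],"turn":0},{"claw":-0.4,"slide":[0,0,-0.0012],"turn":0},{"claw":-0.39,"slide":[0,0,-0.0012],"turn":0},{"claw":-0.38,"slide":[0,0,-0.0012],"turn":0},{"claw":-0.37,"slide":[0,0,-0.0012],"turn":0},{"claw":-0.36,"slide":[0,0,-0.0012],"turn":0},{"claw":-0.34,"slide":[0,0,-0.0012],"turn":0},{"claw":-0.3,"slide":[0,0,-0.0012],"turn":0}]' 20
cat >>h.py <<'E'
def ridge():
    im=read_camera('side');P=pts(im).reshape(-1,3);u=np.array([-.042,.999]); r=(P[:,:2]-[544.5,142])@np.array([u,[u[1],-u[0]]]).T
    for a in range(-70,80,30):
        m=(im['depth'].ravel()>0)&(abs(r[:,1])<28)&(abs(r[:,0]-a)<7.5)&(P[:,2]<115)&(P[:,2]>30); q=P[m]
        if len(q)>5: print(a,len(q),np.percentile(q[:,2],[90,97]).round(1))
    return im
E
python3 -c "
from h import *
ridge()"
```

```text
clock: 12.58
tool_pos: [541.4, 236.8, 220.9]
ee_rot: [0.692, 0.722, -0.0, 0.0]
ft_force: [0.5, 0.5, 4.5]
width: 0.348
grip_force: 2.4
-70 66 [47.5 47.8]
-40 135 [92.5 93.5]
-10 127 [93.1 94.4]
20 112 [92.8 93.9]
50 116 [92.7 93.7]
```

The ridge is level at 94 mm along its length, so the bottle lies in the groove and is released. Retreating and moving over the stop.

```bash
python3 -m creep '[{"claw":-0.25,"slide":[0,0,-0.002],"turn":0},{"claw":0.1,"slide":[0,0,-0.003],"turn":0},{"claw":0.1,"slide":[0,0,-0.003],"turn":0},{"claw":0.2,"slide":[0,0,-0.01],"turn":0},{"claw":0.3,"slide":[0,0,-0.03],"turn":0},{"claw":0.3,"slide":[0,0,-0.06],"turn":0},{"claw":0.3,"slide":[0,0,-0.09],"turn":0},{"claw":0.3,"slide":[0,0,-0.11],"turn":0},{"claw":0.3,"slide":[-0.03,0,-0.11],"turn":0},{"claw":0.3,"slide":[-0.06,0,-0.11],"turn":0},{"claw":0.3,"slide":[-0.095,0,-0.11],"turn":0},{"claw":0.3,"slide":[-0.13,0,-0.11],"turn":0},{"claw":0.3,"slide":[-0.165,0,-0.11],"turn":0},{"claw":0.3,"slide":[-0.2,0,-0.11],"turn":0},{"claw":0.3,"slide":[-0.22,0,-0.11],"turn":0},{"claw":0.3,"slide":[-0.22,0,-0.11],"turn":0},{"claw":0.3,"slide":[-0.22,0,-0.11],"turn":0}]' 20
python3 - <<'E'
from h import *
im=ridge()
im=read_camera('top'); P=pts(im)
m=(P[...,2]>95)&(P[...,2]<106)&(np.hypot(P[...,0]-550,P[...,1]-8)<40)
print('top',m.sum(),np.median(P[m],0) if m.any() else '')
im=wrist(); P=pts(im)
m=(P[...,2]>96)&(P[...,2]<106)&(np.hypot(P[...,0]-550,P[...,1]-8)<40)
if m.any(): print('wrist',m.sum(),np.median(P[m],0),P[m].min(0),P[m].max(0))
print([(np.round(d['at']),d['conf']) for d in spot_point('stop_grip','wrist')])
cv2.imwrite('pics/w3.png',im['pixels'])
to(550.5,9,237,2.4)
E
```

```text
clock: 14.05
tool_pos: [550.6, 16.1, 331.4]
ee_rot: [0.693, 0.721, 0.0, 0.0]
ft_force: [0.8, 0.4, 0.4]
width: 0.653
grip_force: 0.0
-70 71 [47.8 48.1]
-40 126 [92.4 93. ]
-10 129 [93.  93.6]
20 118 [93.3 94.3]
50 111 [92.5 93.7]
top 25 [539.97733579  -1.23160505 101.45117163]
wrist 2367 [553.05010163   9.88185003  99.81034909] [534.63333969  -5.17314613  96.03319489] [571.351572    23.16073224 102.41024106]
[(array([554.,   6.,  83.]), 0.89)]
to [550.5, 9, 237] slide [-0.009, -0.0005, 0.0941] turn 0.001
```

View pics/w3.png

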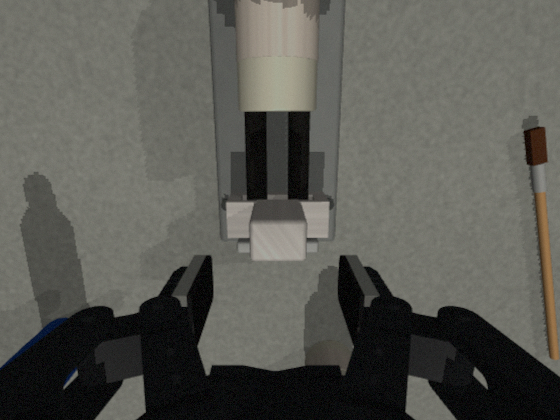

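The bottle lies in the groove with its base edge at (278,108). The stop block's top at (278,237) is centred between the fingers. Descending to grip it.

```bash
python3 -m creep '[{"claw":0.3,"slide":[-0.008,0.001,0.03],"turn":0},{"claw":0.3,"slide":[-0.008,0.001,0.06],"turn":0},{"claw":0.3,"slide":[-0.008,0.001,0.085],"turn":0},{"claw":0.3,"slide":[-0.008,0.001,0.094],"turn":0},{"claw":0.3,"slide":[-0.008,0.001,0.094],"turn":0},{"claw":-0.1,"slide":[-0.008,0.001,0.094],"turn":0},{"claw":-1,"slide":[-0.008,0.001,0.094],"turn":0},{"claw":-1,"slide":[-0.008,0.001,0.094],"turn":0},{"claw":-1,"slide":[-0.008,0.001,0.094],"turn":0},{"claw":-1,"slide":[-0.008,0.001,0.094],"turn":0}]' 25
```

```text
clock: 15.08
tool_pos: [552.2, 9.2, 238.7]
ee_rot: [0.692, 0.722, 0.001, 0.001]
ft_force: [-3.3, 2.6, 8.9]
width: 0.417
grip_force: 28.6
```

```bash
python3 -m creep '[{"claw":-1,"slide":[0.004,0,0],"turn":0},{"claw":-1,"slide":[0.01,0,0],"turn":0},{"claw":-1,"slide":[0.018,0,0],"turn":0},{"claw":-1,"slide":[0.026,0,0],"turn":0},{"claw":-1,"slide":[0.034,0,0],"turn":0},{"claw":-1,"slide":[0.042,0,0],"turn":0},{"claw":-1,"slide":[0.048,0,0],"turn":0},{"claw":-1,"slide":[0.053,0,0],"turn":0},{"claw":-1,"slide":[0.058,0,0],"turn":0},{"claw":-1,"slide":[0.063,0,0],"turn":0},{"claw":-1,"slide":[0.068,0,0],"turn":0},{"claw":-1,"slide":[0.073,0,0],"turn":0},{"claw":-1,"slide":[0.078,0,0],"turn":0},{"claw":-1,"slide":[0.083,0,0],"turn":0},{"claw":-1,"slide":[0.088,0,0],"turn":0},{"claw":-1,"slide":[0.093,0,0],"turn":0},{"claw":-1,"slide":[0.097,0,0],"turn":0},{"claw":-1,"slide":[0.1,0,0],"turn":0},{"claw":-1,"slide":[0.1,0,0],"turn":0}]' 25
python3 - <<'E'
from h import *
im=ridge(); cv2.imwrite('pics/s4.png',cv2.resize(im['pixels'][80:280,180:400],None,fx=3,fy=3))
E
```

```text
clock: 16.67
tool_pos: [547.7, 109.4, 238.7]
ee_rot: [0.692, 0.722, 0.0, 0.001]
ft_force: [-8.7, 1.8, 11.3]
width: 0.416
grip_force: 29.0
-70 68 [47.7 47.9]
-40 430 [103.  112.4]
-10 43 [81.5 83. ]
20 68 [81.5 83.9]
50 84 [87.9 90.7]
```

View pics/s4.png

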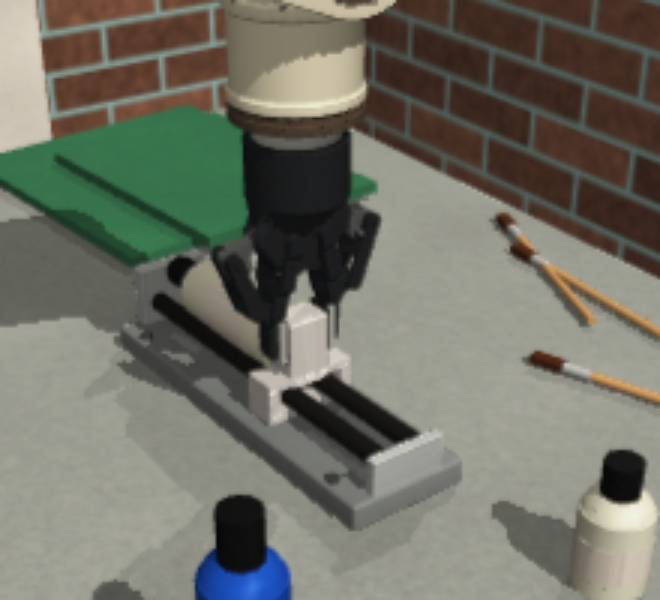

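The stop at (310,345) is pushing the bottle, and the cap at (180,270) is nearly at the plate. Creeping on with an eye on the force.

```bash
python3 -m creep '[{"claw":-1,"slide":[0.002,0,0],"turn":0},{"claw":-1,"slide":[0.004,0,0],"turn":0},{"claw":-1,"slide":[0.005,0,0],"turn":0},{"claw":-1,"slide":[0.005,0,0],"turn":0}]' 25
python3 -m creep '[{"claw":-1,"slide":[0.001,0,0],"turn":0},{"claw":-1,"slide":[0.002,0,0],"turn":0},{"claw":-1,"slide":[0.002,0,0],"turn":0}]'
```

```text
clock: 17.05
tool_pos: [547.5, 114.0, 238.7]
ee_rot: [0.692, 0.722, 0.0, 0.001]
ft_force: [-8.7, -1.2, 11.3]
width: 0.418
grip_force: 29.0
clock: 17.3
tool_pos: [547.4, 115.9, 238.7]
ee_rot: [0.692, 0.722, 0.0, 0.001]
ft_force: [-8.7, -3.0, 11.5]
width: 0.419
grip_force: 29.0
```

```bash
python3 -m creep '[{"claw":-1,"slide":[0.001,0,0],"turn":0},{"claw":-1,"slide":[0.0015,0,0],"turn":0},{"claw":-1,"slide":[0.0015,0,0],"turn":0}]'
```

```text
clock: 17.55
tool_pos: [547.3, 117.4, 238.7]
ee_rot: [0.692, 0.722, 0.0, 0.001]
ft_force: [-9.6, -3.6, 11.0]
width: 0.419
grip_force: 29.0
```

```bash
python3 -m creep '[{"claw":-1,"slide":[0.001,0,0],"turn":0},{"claw":-1,"slide":[0.001,0,0],"turn":0}]'; python3 -m creep '[{"claw":-1,"slide":[0.001,0,0],"turn":0},{"claw":-1,"slide":[0.001,0,0],"turn":0}]'
```

```text
clock: 17.72
tool_pos: [547.3, 118.4, 238.7]
ee_rot: [0.692, 0.722, 0.0, 0.001]
ft_force: [-8.8, -2.7, 11.6]
width: 0.417
grip_force: 29.0
clock: 17.88
tool_pos: [547.3, 119.0, 238.7]
ee_rot: [0.692, 0.722, -0.0, 0.001]
ft_force: [-9.3, -10.5, 11.0]
width: 0.415
grip_force: 29.1
```

```bash
python3 -m creep '[{"claw":-1,"slide":[0.001,0,0],"turn":0},{"claw":-1,"slide":[0.001,0,0],"turn":0}]'
```

```text
clock: 18.05
tool_pos: [547.3, 119.3, 238.7]
ee_rot: [0.692, 0.722, -0.001, 0.001]
ft_force: [-8.6, -19.3, 13.1]
width: 0.417
grip_force: 29.2
```

The force rose sharply at y=119, so the cap is against the plate. Easing the push slightly, opening and lifting straight up.

```bash
python3 -m creep '[{"claw":-1,"slide":[-0.001,0,0],"turn":0},{"claw":-0.15,"slide":[-0.001,0,0],"turn":0},{"claw":0,"slide":[-0.001,0,0],"turn":0},{"claw":0.3,"slide":[-0.001,0,0],"turn":0},{"claw":0.3,"slide":[-0.001,0,0],"turn":0},{"claw":0.3,"slide":[-0.001,0,-0.02],"turn":0},{"claw":0.3,"slide":[-0.001,0,-0.05],"turn":0},{"claw":0.3,"slide":[-0.001,0,-0.09],"turn":0},{"claw":0.3,"slide":[-0.001,0,-0.12],"turn":0},{"claw":0.3,"slide":[-0.001,0,-0.15],"turn":0},{"claw":0.3,"slide":[-0.03,0,-0.16],"turn":0},{"claw":0.3,"slide":[-0.06,0,-0.16],"turn":0},{"claw":0.3,"slide":[-0.1,0,-0.16],"turn":0},{"claw":0.3,"slide":[-0.1,0,-0.16],"turn":0},{"claw":0.3,"slide":[-0.1,0,-0.16],"turn":0}]'
python3 - <<'E'
from h import *
ridge(); a=wrist()['pixels']; b=read_camera('side')['pixels']
cv2.imwrite('pics/f.png',np.vstack([cv2.resize(a,(400,300)),cv2.resize(b[100:280,180:420],(400,300))]))
print(manip.read_state()['ft_force'])
E
```

```text
clock: 19.3
tool_pos: [551.5, 19.0, 397.2]
ee_rot: [0.693, 0.721, 0.0, 0.0]
ft_force: [-0.5, -0.1, 0.2]
width: 0.651
grip_force: 0.0
-70 70 [48.1 48.5]
-40 404 [ 96.  100.1]
-10 99 [ 99.6 100.3]
20 127 [93.1 93.6]
50 112 [93.1 93.7]
[-0.55416577  0.237105   -0.30671308]
```

View pics/f.png

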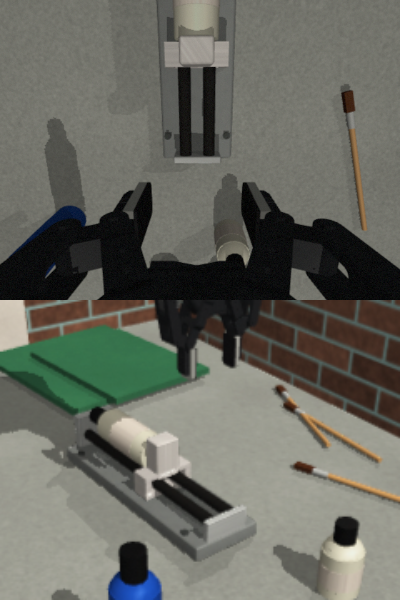

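The bottle lies level with its cap at the plate (97,412 in the lower view) and the stop against its base (160,455). The gripper is clear, so I'm handing in.

```bash
python3 -c "
from bench import manip
print(manip.sign_off())"
```

```text
the job is handed in; nothing more can be done
None
```

I laid the white tall bottle in the groove with its cap against the end plate, slid the stop up snug behind it and released both, and handed the job in at about 19 s; the sign-off gave no verdict.

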